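# Scrape the offcuts off the drilling plate

## Task

Lift the scraper out of its bin, stand it upright on the light blue mat and let go, then take it again across its grip so that it fits between the green guards. Set it down on the drilling plate behind the white chips and push every chip off the plate into the yellow tray with the scraper, never with the fingers. Finally stand the scraper upright on the mat again and let go; leave everything else on the bench where it is.

Things in the scene. Friction and masses are not known exactly. Their poses are not given: they have to be found in the camera images.
- scraper: chip scraper, standing upright: a foot block (black sole, aluminium body) 42 (x) x 86 (y) x 28 tall, and centred on it an upright red grip bar 22 (x) x 68 (y), from 28 to 75 above the sole. Origin: centre of the sole; z up; its long edge runs along y. It starts in one of the two pockets of the bin, upright, with its y along the pocket.
- bin: blue fixed bin, 127 (x) x 160 (y) x 86 tall, walls and floor 5 thick, with one 5 mm dividing wall along y that makes two pockets each 56 wide (x) and 150 long (y), pocket centres at x = -30 and +30. Too narrow for fingers at the broad faces of the scraper's grip bar: there is room only at the bar's two ends. Origin: centre of its underside.
- mat_top (a point): centre of the top of the light blue rubber mat, 140 x 140 x 4 thick, fixed on the bench; x, y along its sides, z up.
- plate_mid (a point): centre of the top of the drilling station's dark steel plate, 50 above the bench. Plate: 200 long (x) x 100 wide (y) between two green guards that run along x at y = +-50 to +-56 and stand 75 above the plate (125 above the bench). Open at both ends (x = -100 and +100) and above. The yellow chip tray joins the +x end. The channel is too narrow for fingers at the ends of the scraper's grip bar.
- tray_mid (a point): centre of the inner floor of the yellow chip tray at the plate's +x end (axes as plate_mid): from x = -68 (the plate's front face, no wall there) to +68, 112 wide (y), far and side walls 4 thick and 40 tall over the bench; floor 4 above the bench, 46 below the plate top.
- chip0: white plastic offcut (chip), 24 x 18 x 14 tall, stepped, lying loose on the plate between the guards, at least 50 from the plate's rear (-x) end. Origin: centre of its underside as it lies at the start.
- chip1: white plastic offcut (chip), 24 x 18 x 14 tall, stepped, lying loose on the plate between the guards, at least 50 from the plate's rear (-x) end. Origin: centre of its underside as it lies at the start.
- chip2: white plastic offcut (chip), 24 x 18 x 14 tall, stepped, lying loose on the plate between the guards, at least 50 from the plate's rear (-x) end. Origin: centre of its underside as it lies at the start.
- chip3: white plastic offcut (chip), 24 x 18 x 14 tall, stepped, lying loose on the plate between the guards, at least 50 from the plate's rear (-x) end. Origin: centre of its underside as it lies at the start.
- chip4: white plastic offcut (chip), 24 x 18 x 14 tall, stepped, lying loose on the plate between the guards, at least 50 from the plate's rear (-x) end. Origin: centre of its underside as it lies at the start.
- sandblock: bystander: cork sanding block, 40 x 100 x 30 tall, lying in the other pocket of the bin. Origin: centre of its underside.
- cup: bystander: white cup, 72 across, 80 tall. Origin: centre of its underside.
- jar: bystander: amber glass jar with black lid, 60 across, 70 tall. Origin: centre of its underside.
- case: bystander: blue parts case lying flat, 70 x 110 x 26. Origin: centre of its underside.
- spool: bystander: spool of solder standing on end, 64 across, 55 tall. Origin: centre of its underside.
- brush: bystander: brush lying flat, about 160 long. Origin: centre of its underside.
- pliers: bystander: green-handled pliers lying flat, about 150 long, 10 tall. Origin: centre of its underside.

How it is judged (in metres and radians):
On the way, in this order (a step that is already met when the one before it is completed fails the run):
1. the scraper stands upright on the mat, released (x of scraper in the frame of mat_top between -0.07 and 0.07 m and y of scraper in the frame of mat_top between -0.07 and 0.07 m and z of scraper in the frame of mat_top between -0.005 and 0.006 m and angle between scraper's own z axis and vertical below 0.1 rad and contact force between the fingers and scraper below 0.2 N and linear speed of scraper below 0.03 m/s), for 0.2 s.
2. the scraper is down on the plate between the guards, upright (x of scraper in the frame of plate_mid between -0.11 and 0.1 m and y of scraper in the frame of plate_mid between -0.02 and 0.02 m and z of scraper in the frame of plate_mid between -0.004 and 0.008 m and angle between scraper's own z axis and vertical below 0.15 rad), for 0.1 s.
3. all five chips are in the tray (x of chip0 in the frame of tray_mid between -0.07 and 0.07 m and y of chip0 in the frame of tray_mid between -0.06 and 0.06 m and z of chip0 in the frame of tray_mid between -0.01 and 0.038 m and x of chip1 in the frame of tray_mid between -0.07 and 0.07 m and y of chip1 in the frame of tray_mid between -0.06 and 0.06 m and z of chip1 in the frame of tray_mid between -0.01 and 0.038 m and x of chip2 in the frame of tray_mid between -0.07 and 0.07 m and y of chip2 in the frame of tray_mid between -0.06 and 0.06 m and z of chip2 in the frame of tray_mid between -0.01 and 0.038 m and x of chip3 in the frame of tray_mid between -0.07 and 0.07 m and y of chip3 in the frame of tray_mid between -0.06 and 0.06 m and z of chip3 in the frame of tray_mid between -0.01 and 0.038 m and x of chip4 in the frame of tray_mid between -0.07 and 0.07 m and y of chip4 in the frame of tray_mid between -0.06 and 0.06 m and z of chip4 in the frame of tray_mid between -0.01 and 0.038 m), for 0.2 s.
At the end, for the whole second after the job is handed in: All five chips lie in the yellow tray (origin within its walls and less than 38 mm above its floor), and the scraper stands upright (within 0.1 rad) on the mat, its centre within 70 mm of the mat's centre along each side, sole within 6 mm of the mat, released and at rest (all of step 1 and all of step 3); the robot touches nothing.
It fails at once if fingers or arm push a chip (over 2 N) (contact force between any of the fingers, the arm and chip0 above 2 N or contact force between any of the fingers, the arm and chip1 above 2 N or contact force between any of the fingers, the arm and chip2 above 2 N or contact force between any of the fingers, the arm and chip3 above 2 N or contact force between any of the fingers, the arm and chip4 above 2 N).
It fails at once if a bystander is moved more than 30 mm or tipped over (0.5 rad) (distance of any of sandblock, cup, jar, case, spool, brush, pliers from where it was at the start of the episode above 0.03 m or angle between any of sandblock, cup, jar, case, spool, brush, pliers's own z axis and vertical above 0.5 rad).
It also fails if it takes over 72 s, if anything falls off the work surface, if the arm or the gripper's body presses on something with over 40 N, if the wrist force passes 120 N, or if a joint passes its speed limit or range.

## Robot

A 7-joint arm with a two-finger parallel gripper is mounted at the origin on the work surface. World frame = base frame: x ahead of the robot, y to its left, z up, the work surface at z = 0. Lengths are in m, angles in degrees, forces in N, time in s.
With the tool pointing down it reaches from about 0.4 to 0.875 m from the base axis. Payload 6.5 kg.
Tool frame: the origin (TCP) lies at the very end of the fingers, on their centre line; the grasp point (between the pads) lies manip.hold_point_z behind it (manip.hold_point_z is the distance from the TCP to the grasp point, in m); z points along the fingers, y is the line along which they close (so a half turn about z gives the same grasp; the last joint's range is limited). The gripper opens to 88 mm and grips with 3 to 60 N. Pads are 18 mm wide; open, the fingers measure 123 mm over their backs; the gripper's body (75 mm by 187 mm) begins 45 mm behind the grasp point.
Start: joints at [-69.855, 30.733, -0.252, 88.115, 0.149, 61.152, -4.079], TCP at [0.264, 0.594, 0.239] pointing down, gripper open.
Joint ranges: [-154.64, 154.64], [-21.42, 123.67], [-72.66, 72.17], [13.99, 137.28], [-74.86, 254.86], [10.95, 109.41], [-158.01, 158.01]. Speed limits (degrees/s): [136.94, 136.94, 180, 180, 180, 180, 180].

## Interface

Orientations are given as [roll, pitch, yaw] about the fixed x, y, z axes, in that order (R = Rz(yaw) Ry(pitch) Rx(roll)).
In Python, from plant import readout, imaging, manip gives the robot as it stands.
- The arm moves only by the tool jog_arm, never from a script. Its arguments are lists of equal length, an entry for each row: "xyz": the shift along the tool's x, y, z each as a share of 60 mm, from -1 to 1, a list of three; "delta_rot": the turn, a rotation vector about the tool's x, y, z each as a share of 5 degrees, from -1 to 1, a list of three. In form: {"xyz": [[dx, dy, dz], ...], "delta_rot": [[ax, ay, az], ...]}. A call has 1 to 8 rows; each row shifts and turns the commanded pose from where the row before left it, along the tool's axes as they then stand; what a row does not reach is not made up. A row lasts 1/8 s, in which the tool goes at most 62.5 mm and 10.7 degrees, less where a joint would pass 70% of its speed; a pose out of reach is approached as far as the arm can. A call with a number of a shift or a turn outside -1 to 1 is refused whole. A call with a gripper value outside its range is refused whole. "hand" is the opening, from -1 (shut) to 1 (fully open), set as the call begins (left out, the last holds). The fingers move at their own pace and stop on an object; "force" is the grip in N (left out, the last holds). Time passes only in rows, so rows that do not move let the fingers close. It gives the time, the measured TCP pose, the force, the opening and the grip force at its end, in the units of the state.
- readout.get_obs(): the state, without advancing time (a new reading comes with each control period).
- imaging.read_camera(name): name is "scene" or "top" or "wrist"; returns a dict with "image" (384x512x3 uint8, red, green, blue), "mtx" (3x3 intrinsics, pixels), "xyz" and "orientation" of the camera in the world; the wrist camera has in their place "T_tool_cam" (4x4, takes a point from camera to tool coordinates, whose origin is the TCP and whose axes are the flange's). Camera axes: x right, y down, z forward; pixel columns grow to the right and rows downward; lengths in m; the calibration is good to about 2 mm. A picture is of the moment at which its call begins: read the wrist's pose just before it. There is no depth.
- manip.close_job(): hands the job in; it is judged then, once.
The state is a dict: "t": time; "joints": joint angles; "joint_vel": joint speeds; "tau": joint torques, N m; "ee_pos": TCP position; "tool_rot": TCP orientation; "wrist_force": force on the tool from outside, world axes, zero at the start; "torque": the same for the moment, N m; "width": opening from 0.0 (shut) to 1.0 (fully open); "grasp_force": force on a finger pad.
Only numpy, scipy, OpenCV 4.12 (cv2) and the standard library are available. Lean on these libraries where they do the work, as an engineer would, in place of code of your own. Each camera call takes 0.05 s, during which the arm holds its last target. There are 200 camera calls.

## Working session

There is one attempt and no reset: what is moved stays moved. The work goes in short steps, Python scripts to look and compute and a tool call to move; the robot and the scene stay as the last step left them, time stands still between calls to the robot, and variables do not carry over. Pictures are saved under pics/ and viewed, at most 10 in all, crops included, and the job is handed in when it is done.

Besides the shell and the picture viewer there is one more tool, called after "Request:" by a JSON object that holds its "op" and its "data", one argument or row to a line. jog_arm: Moves the arm, as the interface text tells. Its arguments: {"type":"object","properties":{"xyz":{"type":"array"},"delta_rot":{"type":"array"},"hand":{"type":"number"},"force":{"type":"number"}},"required":["xyz","delta_rot"]}

```bash
mkdir -p pics; cat > h.py <<'E'
import numpy as np, cv2
from scipy.spatial.transform import Rotation as R
from plant import readout, imaging, manip
def cam(n):
    o=readout.get_obs(); c=imaging.read_camera(n)
    if n=="wrist":
        T=np.eye(4);T[:3,:3]=R.from_euler('xyz',o['tool_rot'],degrees=True).as_matrix();T[:3,3]=o['ee_pos']
        T=T@np.array(c['T_tool_cam'])
    else:
        T=np.eye(4);q=np.array(c['orientation'],float)
        T[:3,:3]=q if q.shape==(3,3) else R.from_euler('xyz',q,degrees=True).as_matrix()
        T[:3,3]=c['xyz']
    return c['image'],np.array(c['mtx']),T
def ray(K,T,uv):
    d=T[:3,:3]@np.linalg.inv(K)@np.array([uv[0],uv[1],1.]); return T[:3,3],d
def plane(K,T,uv,z):
    p,d=ray(K,T,uv); return p+d*(z-p[2])/d[2]
def meet(a,b):
    A=np.zeros((3,3));B=np.zeros(3)
    for p,d in (a,b):
        d=d/np.linalg.norm(d);M=np.eye(3)-np.outer(d,d);A+=M;B+=M@p
    x=np.linalg.solve(A,B);return x
def proj(K,T,P):
    q=np.linalg.inv(T)@np.append(P,1);q=K@q[:3];return q[:2]/q[2]
def save(n,i): cv2.imwrite(f'pics/{n}.png',cv2.cvtColor(i,cv2.COLOR_RGB2BGR))
E
python3 - <<'E'
from h import *
o=readout.get_obs();print(o,manip.hold_point_z)
for n in("scene","top","wrist"):
    i,K,T=cam(n);print(n,K.tolist(),T.round(4).tolist());np.savez(f'pics/{n}0.npz',i=i,K=K,T=T)
    save(n+'0',i)
c=imaging.read_camera("top");print(c['orientation'])
E
```

```text
{'t': 0.0, 'joints': array([-69.85525787,  30.77732206,  -0.25514307,  88.16772046,
         0.14793902,  61.15182432,  -4.07986804]), 'joint_vel': array([ 0.09040219, -0.0582944 ,  0.03053175,  0.12760076, -0.02245175,
        0.03749677, -0.04425885]), 'tau': array([ 1.77107093e-03, -5.70976961e+01,  9.92244892e-01, -2.51606834e+01,
       -5.60296804e-02,  1.78784318e-02,  1.64343733e-04]), 'ee_pos': array([0.26349481, 0.59355076, 0.23786117]), 'tool_rot': array([-1.79903632e+02,  5.77331985e-03,  1.56066203e+02]), 'wrist_force': array([ 0.13407113,  0.01602975, -0.17655721]), 'torque': array([-0.01612061,  0.02154569, -0.00183226]), 'grasp_force': 0.0, 'width': 0.9997696969647857} 0.0187
scene [[389.8734827558299, 0.0, 256.6007880791168], [0.0, 389.8734827558299, 191.70180784967772], [0.0, 0.0, 1.0]] [[-0.3681, 0.6371, -0.6772, 1.4036], [0.9295, 0.2357, -0.2835, 0.3888], [-0.021, -0.7339, -0.679, 0.9099], [0.0, 0.0, 0.0, 1.0]]
top [[371.73180018782205, 0.0, 251.59921559584248], [0.0, 371.73180018782205, 184.94864987311087], [0.0, 0.0, 1.0]] [[-0.0214, -0.9813, 0.1912, 0.3863], [-0.9996, 0.0243, 0.0128, 0.0444], [-0.0172, -0.1909, -0.9815, 1.0573], [0.0, 0.0, 0.0, 1.0]]
wrist [[269.2145290656516, 0.0, 255.92487741846634], [0.0, 269.2145290656516, 194.87281651860823], [0.0, 0.0, 1.0]] [[0.4061, 0.8773, 0.2559, 0.1978], [0.9138, -0.3895, -0.115, 0.6241], [-0.0012, 0.2805, -0.9599, 0.384], [0.0, 0.0, 0.0, 1.0]]
[-168.99498857    0.98674576  -91.22435375]
```

View pics/top0.png

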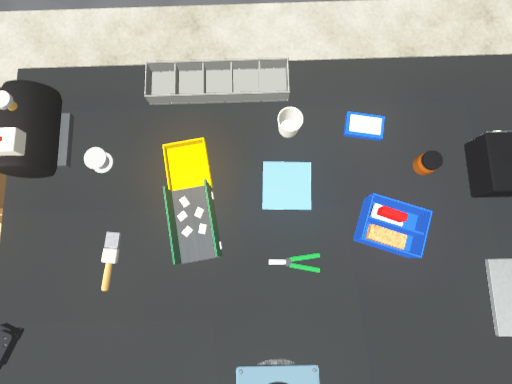

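View pics/scene0.png

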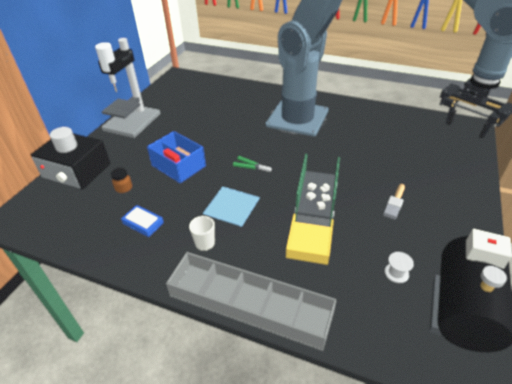

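The top view shows the bin at about (393,226) with the red grip in its far pocket at (392,214) and the sanding block in the near one. The mat is at (287,186), the plate and guards around (192,222) with five chips, and the tray at (187,165). The scene view shows the same layout from the front with nothing hidden.

```bash
cat > m.py <<'E'
from h import *
def hsv(i): return cv2.cvtColor(i,cv2.COLOR_RGB2HSV)
def comps(m,mn=15):
    n,l,s,c=cv2.connectedComponentsWithStats(m.astype(np.uint8)*255)
    return sorted([(s[k][4],c[k],(l==k)) for k in range(1,n) if s[k][4]>=mn],key=lambda a:-a[0])
def rect(mask):
    p=cv2.findContours(mask.astype(np.uint8),cv2.RETR_EXTERNAL,cv2.CHAIN_APPROX_NONE)[0]
    return np.array(max(p,key=cv2.contourArea))
def masks(i):
    h=hsv(i).astype(int);H,S,V=h[...,0],h[...,1],h[...,2]
    return dict(red=((H<6)|(H>174))&(S>170)&(V>110),mat=(abs(H-100)<8)&(S>70)&(S<190)&(V>130),blue=(abs(H-110)<9)&(S>190)&(V>80),
      yellow=(abs(H-26)<6)&(S>180)&(V>120),green=(abs(H-68)<18)&(S>120)&(V>50),white=(S<40)&(V>170))
E
python3 - <<'E'
from m import *
D={n:np.load(f'pics/{n}0.npz') for n in("top","scene")}
for n,d in D.items():
    print(n)
    for k,m in masks(d['i']).items():
        for a,c,mm in comps(m)[:9 if k=='white' else 4]:
            r=rect(mm);q=cv2.boxPoints(cv2.minAreaRect(r))
            print(k,a,c.round(1),q.round(0).astype(int).tolist())
E
```

```text
top
red 275 [392.2 213.7] [[377, 214], [380, 204], [408, 214], [405, 223]]
mat 276 [363.4 125.6] [[344, 133], [347, 111], [385, 116], [382, 138]]
mat 224 [410.3 240.2] [[370, 242], [384, 196], [435, 211], [421, 258]]
mat 198 [410.3 223.1] [[392, 224], [397, 208], [428, 219], [423, 234]]
mat 156 [372.4 215.4] [[361, 239], [373, 193], [396, 199], [384, 245]]
yellow 2003 [186.2 163.4] [[162, 143], [205, 137], [212, 186], [168, 192]]
green 151 [304.7 256.7] [[289, 257], [319, 252], [320, 257], [290, 262]]
green 151 [304.7 267.3] [[290, 267], [291, 262], [320, 268], [319, 272]]
white 32925 [248.8  37.5] [[-2, 11], [511, -5], [514, 85], [0, 101]]
white 1476 [501.7 293.7] [[488, 259], [511, 259], [511, 336], [488, 336]]
white 618 [289.1 120.6] [[268, 123], [289, 100], [308, 118], [287, 140]]
white 536 [365.  124.1] [[348, 130], [350, 114], [382, 118], [380, 135]]
white 531 [ 97.2 159.3] [[79, 161], [92, 142], [116, 158], [104, 177]]
white 446 [  7.8 141.1] [[0, 127], [22, 127], [22, 155], [0, 155]]
white 436 [110.  247.6] [[100, 262], [105, 230], [119, 232], [115, 264]]
white 182 [382.5 215
[... 405 characters left out ...]
n 21 [365.  10.] [[365, 20], [365, 20], [365, 0], [365, 0]]
white 15825 [100.2 342.2] [[0, 277], [223, 277], [223, 383], [0, 383]]
white 2379 [378.7  89.7] [[315, 89], [318, 69], [450, 91], [447, 111]]
white 1773 [151.2  30.1] [[131, 0], [159, -6], [175, 63], [146, 69]]
white 1712 [230.6  66.2] [[176, 66], [179, 48], [284, 65], [281, 83]]
white 1682 [200.9  28.7] [[165, 46], [168, -2], [281, 6], [278, 54]]
white 1160 [299.9 372.1] [[268, 350], [339, 350], [339, 383], [268, 383]]
white 1152 [491.1 248.4] [[465, 261], [473, 228], [519, 240], [511, 273]]
white 1092 [395.8  67.6] [[321, 61], [322, 53], [471, 74], [470, 82]]
white 676 [202.9 231.6] [[189, 216], [214, 216], [214, 249], [189, 249]]
```

```bash
python3 - <<'E'
from m import *
D={n:np.load(f'pics/{n}0.npz') for n in("top","scene")}
d=D['top'];s=D['scene'];K,T=d['K'],d['T']
f=lambda uv,z:plane(K,T,uv,z).round(4)
print('red',f((392,213.7),.08), meet(ray(K,T,(392.2,213.7)),ray(s['K'],s['T'],(171.4,154.9))).round(4))
print('red ends',f((379,209),.08),f((406.5,218.5),.08))
print('mat',f((287,186),.004),meet(ray(K,T,(287,186)),ray(s['K'],s['T'],(231.4,205.7))).round(4))
for p in[(262,162),(311,162),(311,209),(262,209)]:print(f(p,.004))
print('guard tops',[f(p,.125) for p in[(165,187),(174,262),(207,182),(218,255)]])
print('chips',[f(p,.06) for p in[(184,202),(182,216),(199,212),(187,231),(203,229)]])
print('bin rim',[f(p,.086) for p in[(369,193),(432,211),(421,257),(355,243)]])
for n,p in dict(cup=(290,115),jar=(431,160),pliers=(300,262)).items():print(n,f(p,.05))
# refined mat in top
h=hsv(d['i']);print(h[186,287],h[200,170],h[230,192],h[202,184],h[240,172])
m=(abs(h[...,0].astype(int)-98)<12)&(h[...,1]>90)
cs=comps(m[100:300,240:330]);print([(a,c+[240,100]) for a,c,_ in cs[:2]])
E
```

```text
red [ 0.4908 -0.3092  0.08  ] [ 0.4925 -0.315   0.0706]
red ends [ 0.504  -0.2764  0.08  ] [ 0.4774 -0.3457  0.08  ]
mat [ 0.5859 -0.0437  0.004 ] [ 0.5871 -0.0446 -0.0015]
[0.659  0.0263 0.004 ]
[ 0.6553 -0.1163  0.004 ]
[ 0.5177 -0.1092  0.004 ]
[0.521 0.03  0.004]
guard tops [array([0.5681, 0.2786, 0.125 ]), array([0.3792, 0.252 , 0.125 ]), array([0.5785, 0.1708, 0.125 ]), array([0.3938, 0.1433, 0.125 ])]
chips [array([0.5379, 0.2422, 0.06  ]), array([0.4999, 0.2471, 0.06  ]), array([0.5097, 0.2011, 0.06  ]), array([0.4593, 0.233 , 0.06  ]), array([0.4637, 0.1901, 0.06  ])]
bin rim [array([ 0.5463, -0.2519,  0.086 ]), array([ 0.4948, -0.4112,  0.086 ]), array([ 0.378 , -0.3701,  0.086 ]), array([ 0.4169, -0.2055,  0.086 ])]
cup [ 0.7836 -0.0566  0.05  ]
jar [ 0.6407 -0.4415  0.05  ]
pliers [ 0.3715 -0.0661  0.05  ]
[ 94  62 253] [ 45  79 100] [ 28  14 224] [ 30   3 254] [68 88 99]
[]
```

Request:
{"op": "jog_arm", "data": {
  "xyz": [
    [-0.3,-0.25,-0.2],
    [-0.6,-0.5,-0.2],
    [-0.7,-0.55,0],
    [-0.75,-0.6,0],
    [-0.75,-0.6,0],
    [-0.75,-0.6,0],
    [-0.7,-0.55,0],
    [-0.7,-0.55,0]
  ],
  "delta_rot": [
    [0,0,0],
    [0,0,0],
    [0,0,0],
    [0,0,0],
    [0,0,0],
    [0,0,0],
    [0,0,0],
    [0,0,0]
  ]
}}

```text
t: 1.2
ee_pos: [0.4502, 0.2327, 0.2637]
tool_rot: [179.9, 0.0, 156.0]
wrist_force: [0.4, 0.9, 0.6]
width: 1.004
grasp_force: 0.0
```

```bash
python3 - <<'E'
from m import *
o=readout.get_obs();print(o['t'],o['ee_pos'],o['tool_rot'],o['joints'])
i,K,T=cam("wrist");np.savez('pics/w1.npz',i=i,K=K,T=T);save('w1',i)
E
```

```text
1.2 [0.45019092 0.23274752 0.26368453] [1.79947215e+02 4.39393597e-02 1.55976168e+02] [-38.80668529  14.9582267    7.59247471 108.46389186  -2.33212226
  56.65659081  35.78758294]
```

View pics/w1.png

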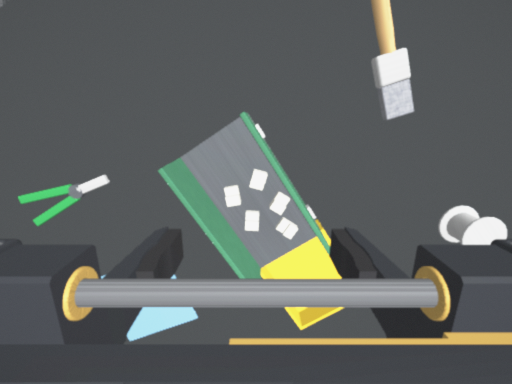

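The wrist view shows the plate, with its rear edge at about (181,158)-(241,120) and front edge at (260,268)-(317,238). The five chips sit around (232..288, 178..228), and the mat corner is at (165,305).

```bash
python3 - <<'E'
from m import *
d=np.load('pics/w1.npz');i,K,T=d['i'],d['K'],d['T']
f=lambda uv,z:plane(K,T,uv,z).round(4)
m=masks(i)
for k in('green','yellow','white'):
    for a,c,mm in comps(m[k],40)[:9]:
        q=cv2.boxPoints(cv2.minAreaRect(rect(mm)));print(k,a,c.round(1),q.round(0).astype(int).tolist(),f(c,.057) if k=='white' else '')
h=hsv(i).astype(int);pl=(h[...,1]<60)&(h[...,2]>55)&(h[...,2]<130)
pl[:,:150]=0;pl[:100]=0;pl[275:]=0;pl[:,340:]=0
p=comps(cv2.morphologyEx((pl|m['white']).astype(np.uint8),cv2.MORPH_OPEN,np.ones((3,3))),300)
for a,c,mm in p[:3]:
    r=rect(mm);ap=cv2.approxPolyDP(r,5,True)[:,0];print('plate',a,c,ap.tolist(),[f(x,.05) for x in ap.astype(float)])
print([f(x,.05) for x in[(181,158),(241,120),(260,268),(317,238)]])
E
```

```text
green 442 [ 43.6 193.9] [[17, 196], [70, 184], [72, 192], [19, 204]] 
green 414 [ 54.3 210.2] [[32, 219], [74, 192], [79, 199], [37, 227]] 
yellow 245 [311.6 314.4] [[297, 314], [326, 299], [332, 310], [302, 325]] 
white 1900 [395.5  82.2] [[375, 53], [406, 47], [418, 113], [386, 119]] [0.4175 0.4345 0.057 ]
white 1542 [473.9 226.8] [[436, 238], [445, 200], [511, 216], [502, 253]] [0.6477 0.4839 0.057 ]
white 1184 [278.9 293.4] [[89, 292], [436, 292], [436, 295], [89, 295]] [0.6365 0.1894 0.057 ]
white 318 [232.1 195.5] [[223, 186], [239, 184], [241, 205], [226, 207]] [0.4664 0.1912 0.057 ]
white 308 [287.  227.9] [[274, 229], [283, 216], [300, 227], [290, 240]] [0.5413 0.2416 0.057 ]
white 306 [279.5 203. ] [[268, 208], [278, 190], [291, 198], [281, 216]] [0.5028 0.2462 0.057 ]
white 303 [258.1 179.3] [[248, 187], [254, 168], [268, 172], [263, 191]] [0.4601 0.2328 0.057 ]
white 299 [251.5 220.2] [[244, 230], [245, 209], [259, 210], [258, 231]] [0.5101 0.2006 0.057 ]
white 297 [ 92.4 183.8] [[75, 186], [105, 173], [109, 182], [78, 195]] [0.3747 0.0264 0.057 ]
plate 16849 [238.8896076
[... 745 characters left out ...]
73.99413681 226.79218241] [[440, 222], [442, 236], [457, 241], [447, 233], [449, 219], [472, 220], [463, 244], [506, 237], [499, 219], [480, 218], [469, 206], [450, 209]] [array([0.6255, 0.4452, 0.05  ]), array([0.6485, 0.4428, 0.05  ]), array([0.6654, 0.4611, 0.05  ]), array([0.6467, 0.4506, 0.05  ]), array([0.6262, 0.4581, 0.05  ]), array([0.6412, 0.4879, 0.05  ]), array([0.6738, 0.4681, 0.05  ]), array([0.6882, 0.5279, 0.05  ]), array([0.6554, 0.5235, 0.05  ]), array([0.6428, 0.4989, 0.05  ]), array([0.6182, 0.4882, 0.05  ]), array([0.6117, 0.4628, 0.05  ])]
[array([0.3928, 0.1499, 0.05  ]), array([0.3811, 0.2439, 0.05  ]), array([0.5885, 0.1791, 0.05  ]), array([0.577 , 0.2752, 0.05  ])]
```

Request:
{"op": "jog_arm", "data": {
  "xyz": [
    [-0.3,-0.5,0],
    [-0.5,-0.8,0],
    [-0.5,-0.8,0],
    [-0.3,-0.8,0]
  ],
  "delta_rot": [
    [0,0,0],
    [0,0,0],
    [0,0,0],
    [0,0,0]
  ]
}}

```text
t: 1.75
ee_pos: [0.4665, 0.0348, 0.2635]
tool_rot: [180.0, 0.1, 155.9]
wrist_force: [-0.1, 1.5, 0.6]
width: 1.0
grasp_force: 0.0
```

```bash
python3 - <<'E'
from m import *
o=readout.get_obs();print(o['t'],o['ee_pos'],o['tool_rot'])
i,K,T=cam("wrist");np.savez('pics/w2.npz',i=i,K=K,T=T);save('w2',i)
E
```

```text
1.75 [0.46647096 0.03480514 0.26354743] [1.79958064e+02 7.57384622e-02 1.55937607e+02]
```

View pics/w2.png

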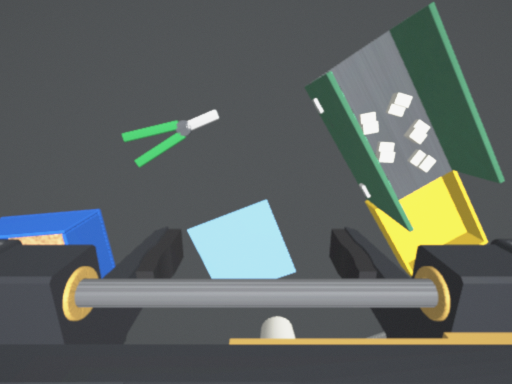

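The second wrist view shows the guard tops at the rear at (307,88) and (432,6) and at the front at (410,229) and (502,181). Mat corners are at (188,231), (267,200) and (296,270).

```bash
python3 - <<'E'
from m import *
a=np.load('pics/w1.npz');b=np.load('pics/w2.npz');t=np.load('pics/top0.npz')
R_=lambda d,uv:ray(d['K'],d['T'],uv)
print('near guard rear',meet(R_(a,(161,171)),R_(b,(307,88))).round(4))
print('far guard rear',meet(R_(a,(243,114)),R_(b,(432,6))).round(4))
for n,uv,z in[('ng r',(307,88),.125),('ng f',(410,229),.125),('fg r',(432,6),.125),('fg f',(502,181),.125),('mat',(188,231),.004),('mat',(267,200),.004),('mat',(296,270),.004),('plate rear far in',(391,31),.05)]:
    print(n,plane(b['K'],b['T'],uv,z).round(4))
print('mat c top/wrist', meet(R_(t,(287,186)),R_(b,(242,250.5))).round(4))
m=masks(b['i'])['white']
for _,c,_2 in comps(m,40)[:12]:
    p=plane(b['K'],b['T'],c,.057)
    if .4<p[0]<.6 and .15<p[1]<.3: print('chip',p.round(4))
# chips triangulate
for u,v in[((232.1,195.5),(370,123)),((287,227.9),(422.5,161))]:print(meet(R_(a,u),R_(b,v)).round(4))
E
```

```text
near guard rear [0.3964 0.1304 0.0838]
far guard rear [0.3778 0.2522 0.1241]
ng r [0.3971 0.1222 0.125 ]
ng f [0.5861 0.1757 0.125 ]
fg r [0.3784 0.2516 0.125 ]
fg f [0.5717 0.2817 0.125 ]
mat [ 0.5202 -0.1094  0.004 ]
mat [0.5242 0.0295 0.004 ]
mat [0.6596 0.0249 0.004 ]
plate rear far in [0.378  0.2504 0.05  ]
mat c top/wrist [ 0.5851 -0.0427  0.0101]
chip [0.461  0.2345 0.057 ]
chip [0.4668 0.1929 0.057 ]
chip [0.5418 0.2426 0.057 ]
chip [0.5114 0.2024 0.057 ]
chip [0.5031 0.2481 0.057 ]
chip [0.5509 0.1617 0.057 ]
[0.466  0.1921 0.0613]
[0.5413 0.2417 0.0582]
```

Request:
{"op": "jog_arm", "data": {
  "xyz": [
    [-0.3,-0.4,0],
    [-0.5,-0.7,0],
    [-0.55,-0.75,0],
    [-0.55,-0.75,0],
    [-0.55,-0.75,0],
    [-0.55,-0.75,0],
    [-0.5,-0.7,0],
    [-0.4,-0.5,0]
  ],
  "delta_rot": [
    [0,0,0],
    [0,0,0],
    [0,0,0],
    [0,0,0],
    [0,0,0],
    [0,0,0],
    [0,0,0],
    [0,0,0]
  ]
}}

```text
t: 2.8
ee_pos: [0.5502, -0.3507, 0.2635]
tool_rot: [-180.0, 0.0, 155.9]
wrist_force: [1.7, 0.1, 0.1]
width: 0.999
grasp_force: 0.0
```

```bash
python3 - <<'E'
from m import *
o=readout.get_obs();print(o['t'],o['ee_pos'],o['tool_rot'])
i,K,T=cam("wrist");np.savez('pics/w3.npz',i=i,K=K,T=T);save('w3',i)
E
```

```text
2.8 [ 0.55024092 -0.35066957  0.26347972] [-1.79969249e+02  2.88084803e-02  1.55899808e+02]
```

View pics/w3.png

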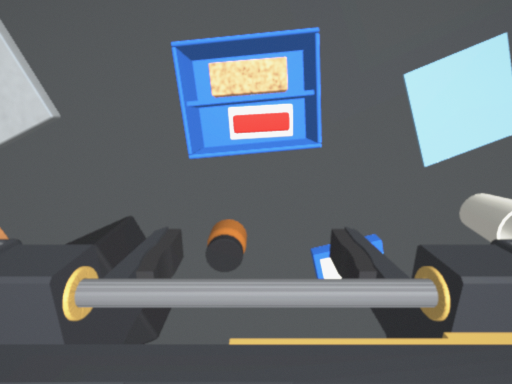

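The bin is fully in view: rim corners at (173,43), (319,29), (321,147), (190,157), and the red bar at (261,123).

```bash
python3 - <<'E'
from m import *
b=np.load('pics/w3.npz');t=np.load('pics/top0.npz');s=np.load('pics/scene0.npz');w2=np.load('pics/w2.npz')
f=lambda uv,z:plane(b['K'],b['T'],uv,z).round(4)
print('rim',[f(p,.086) for p in[(173,43),(319,29),(321,147),(190,157)]])
mm=comps(masks(b['i'])['red'],50)
for a,c,m in mm[:2]:
    q=cv2.boxPoints(cv2.minAreaRect(rect(m)));print(a,c,q.round(1).tolist());P=[f(x,.08) for x in q];print(P,np.mean(P,0))
    P=np.array(P);e=[P[1]-P[0],P[2]-P[1]];print([ (np.linalg.norm(v),np.degrees(np.arctan2(v[1],v[0]))) for v in e])
c=mm[0][1]
for d,uv in((t,(392.2,213.7)),(s,(171.4,154.9))):print('tri',meet(ray(b['K'],b['T'],c),ray(d['K'],d['T'],uv)).round(4))
r=((352,112));print('rim tri',meet(ray(b['K'],b['T'],(173,43)),ray(t['K'],t['T'],(421,258))))
print('mat corners',[f(p,.004) for p in[(404,75),(425,167),(506,35)]])
E
```

```text
rim [array([ 0.3792, -0.3707,  0.086 ]), array([ 0.4309, -0.2229,  0.086 ]), array([ 0.5483, -0.264 ,  0.086 ]), array([ 0.4952, -0.4119,  0.086 ])]
847 [260.67650531 122.46753247] [[233.5, 116.19999694824219], [286.8999938964844, 113.0999984741211], [287.8999938964844, 128.8000030517578], [234.39999389648438, 132.0]]
[array([ 0.4738, -0.3443,  0.08  ]), array([ 0.4962, -0.2857,  0.08  ]), array([ 0.5133, -0.2915,  0.08  ]), array([ 0.4906, -0.3511,  0.08  ])] [ 0.493475 -0.31815   0.08    ]
[(np.float64(0.06273531700724877), np.float64(69.08051627744412)), (np.float64(0.018056854654119575), np.float64(-18.735974667018297))]
tri [ 0.4936 -0.318   0.0571]
tri [ 0.4932 -0.3174  0.0709]
rim tri [ 0.37596166 -0.37266517  0.0777699 ]
mat corners [array([ 0.5185, -0.1103,  0.004 ]), array([ 0.6576, -0.1156,  0.004 ]), array([0.5261, 0.0274, 0.004 ])]
```

Request:
{"op": "jog_arm", "data": {
  "xyz": [
    [0.5,0.05,0.2],
    [0.585,0.06,0.4],
    [0,0,0.6],
    [0,0,0.6],
    [0,0,0.6],
    [0,0,0.3],
    [0,0,0],
    [0,0,0]
  ],
  "delta_rot": [
    [0,0,0],
    [0,0,0],
    [0,0,-0.82],
    [0,0,0],
    [0,0,0],
    [0,0,0],
    [0,0,0],
    [0,0,0]
  ]
}}

```text
t: 3.85
ee_pos: [0.4953, -0.3158, 0.1022]
tool_rot: [-180.0, 0.1, 160.1]
wrist_force: [0.4, -0.2, 0.3]
width: 1.002
grasp_force: 0.0
```

Request:
{"op": "jog_arm", "data": {
  "xyz": [
    [0.015,-0.045,0.3],
    [0,0,0.35],
    [0,0,0.2],
    [0,0,0.1],
    [0,0,0],
    [0,0,0]
  ],
  "delta_rot": [
    [0,0,0],
    [0,0,0],
    [0,0,0],
    [0,0,0],
    [0,0,0],
    [0,0,0]
  ]
}}

```text
t: 4.6
ee_pos: [0.4932, -0.3177, 0.0443]
tool_rot: [-180.0, 0.1, 160.2]
wrist_force: [-0.6, 0.4, 0.1]
width: 1.0
grasp_force: 0.0
```

Request:
{"op": "jog_arm", "data": {
  "xyz": [
    [0,0,0],
    [0,0,0],
    [0,0,0],
    [0,0,0],
    [0,0,0],
    [0,0,0]
  ],
  "delta_rot": [
    [0,0,0],
    [0,0,0],
    [0,0,0],
    [0,0,0],
    [0,0,0],
    [0,0,0]
  ],
  "hand": -1,
  "force": 40
}}

```text
t: 5.35
ee_pos: [0.493, -0.3177, 0.0441]
tool_rot: [-180.0, 0.0, 160.2]
wrist_force: [-0.6, 0.4, 5.4]
width: 0.768
grasp_force: 39.9
```

Request:
{"op": "jog_arm", "data": {
  "xyz": [
    [0,0,-0.2],
    [0,0,-0.5],
    [0,0,-0.7],
    [0,0,-0.7],
    [0,0,-0.6],
    [0,0,-0.5],
    [0,0,-0.2],
    [0,0,0]
  ],
  "delta_rot": [
    [0,0,0],
    [0,0,0],
    [0,0,0],
    [0,0,0],
    [0,0,-0.6],
    [0,0,-1],
    [0,0,-1],
    [0,0,-1]
  ]
}}

```text
t: 6.35
ee_pos: [0.493, -0.3174, 0.2492]
tool_rot: [-180.0, 0.1, 178.3]
wrist_force: [0.6, 0.4, -2.5]
width: 0.769
grasp_force: 39.9
```

Request:
{"op": "jog_arm", "data": {
  "xyz": [
    [0,0,0],
    [0,0,0],
    [0,0,0]
  ],
  "delta_rot": [
    [0,0,-1],
    [0,0,-1],
    [0,0,0]
  ]
}}

```text
t: 6.72
ee_pos: [0.4924, -0.3172, 0.2478]
tool_rot: [180.0, -0.0, -171.9]
wrist_force: [-1.5, -0.2, -1.7]
width: 0.77
grasp_force: 39.9
```

Request:
{"op": "jog_arm", "data": {
  "xyz": [
    [-0.2,0.4,0],
    [-0.35,0.7,0],
    [-0.4,0.75,0],
    [-0.4,0.75,0.1],
    [-0.4,0.75,0.4],
    [-0.35,0.65,0.6],
    [-0.157,0.311,0.6],
    [0,0,0.4]
  ],
  "delta_rot": [
    [0,0,0],
    [0,0,0],
    [0,0,0],
    [0,0,0],
    [0,0,0],
    [0,0,0],
    [0,0,0],
    [0,0,0]
  ]
}}

```text
t: 7.72
ee_pos: [0.5898, -0.039, 0.1199]
tool_rot: [179.9, -0.1, -171.7]
wrist_force: [-0.6, -0.7, -1.9]
width: 0.766
grasp_force: 39.9
```

Request:
{"op": "jog_arm", "data": {
  "xyz": [
    [0,0,0.3],
    [0,0,0.3],
    [0,0,0.2],
    [0,0,0.1],
    [0,0,0.1],
    [0,0,0.1],
    [0,0,0]
  ],
  "delta_rot": [
    [0,0,0],
    [0,0,0],
    [0,0,0],
    [0,0,0],
    [0,0,0],
    [0,0,0],
    [0,0,0]
  ]
}}

```text
t: 8.6
ee_pos: [0.59, -0.0421, 0.0555]
tool_rot: [180.0, -0.0, -171.8]
wrist_force: [-0.5, -0.8, -1.9]
width: 0.77
grasp_force: 39.9
```

Lower gently until contact.

Request:
{"op": "jog_arm", "data": {
  "xyz": [
    [0,0,0.08],
    [0,0,0.08],
    [0,0,0.04],
    [0,0,0]
  ],
  "delta_rot": [
    [0,0,0],
    [0,0,0],
    [0,0,0],
    [0,0,0]
  ]
}}

```text
t: 9.1
ee_pos: [0.59, -0.0421, 0.0435]
tool_rot: [180.0, -0.0, -171.8]
wrist_force: [0.1, -0.1, -2.1]
width: 0.773
grasp_force: 39.9
```

Request:
{"op": "jog_arm", "data": {
  "xyz": [
    [0,0,0.02],
    [0,0,0.01],
    [0,0,0]
  ],
  "delta_rot": [
    [0,0,0],
    [0,0,0],
    [0,0,0]
  ]
}}

```text
t: 9.48
ee_pos: [0.5903, -0.0422, 0.043]
tool_rot: [180.0, 0.0, -171.8]
wrist_force: [-4.2, 0.7, 8.5]
width: 0.766
grasp_force: 39.9
```

Request:
{"op": "jog_arm", "data": {
  "xyz": [
    [0,0,0],
    [0,0,0],
    [0,0,0],
    [0,0,0],
    [0,0,-0.3],
    [0,0,-0.6],
    [0,0,-0.7],
    [0,0,-0.4]
  ],
  "delta_rot": [
    [0,0,0],
    [0,0,0],
    [0,0,0],
    [0,0,0],
    [0,0,0],
    [0,0,0],
    [0,0,0],
    [0,0,0]
  ],
  "hand": 1
}}

```text
t: 10.48
ee_pos: [0.5913, -0.0423, 0.1655]
tool_rot: [-180.0, 0.2, -171.8]
wrist_force: [0.8, -0.1, 0.6]
width: 0.998
grasp_force: 0.0
```

Request:
{"op": "jog_arm", "data": {
  "xyz": [
    [0,0,-0.5],
    [0,0,-0.4],
    [0,0,0],
    [0,0,0],
    [0,0,0],
    [0,0,0],
    [0,0,0],
    [0,0,0]
  ],
  "delta_rot": [
    [0,0,1],
    [0,0,1],
    [0,0,1],
    [0,0,1],
    [0,0,1],
    [0,0,1],
    [0,0,1],
    [0,0,1]
  ]
}}

```text
t: 11.48
ee_pos: [0.5902, -0.0421, 0.2173]
tool_rot: [179.9, 0.0, 148.0]
wrist_force: [0.2, 0.3, -0.6]
width: 0.997
grasp_force: 0.0
```

Request:
{"op": "jog_arm", "data": {
  "xyz": [
    [0,0,0],
    [0,0,0],
    [0,0,0],
    [0,0,0],
    [0,0,0],
    [0,0,0],
    [0,0,0],
    [0,0,0]
  ],
  "delta_rot": [
    [0,0,1],
    [0,0,1],
    [0,0,1],
    [0,0,1],
    [0,0,1],
    [0,0,1],
    [0,0,1],
    [0,0,1]
  ]
}}

```text
t: 12.48
ee_pos: [0.5902, -0.042, 0.2172]
tool_rot: [179.9, -0.0, 108.0]
wrist_force: [-0.3, -0.3, -0.4]
width: 0.998
grasp_force: 0.0
```

Request:
{"op": "jog_arm", "data": {
  "xyz": [
    [0,0,0],
    [0,0,0],
    [0,0,0]
  ],
  "delta_rot": [
    [0,0,1],
    [0,0,1],
    [0,0,0]
  ]
}}

```text
t: 12.85
ee_pos: [0.5902, -0.0419, 0.2169]
tool_rot: [179.9, -0.0, 98.2]
wrist_force: [-0.4, -0.8, 0.5]
width: 0.999
grasp_force: 0.0
```

```bash
python3 - <<'E'
from m import *
o=readout.get_obs();print(o['t'],o['ee_pos'],o['tool_rot'])
for n in("wrist","top","scene"):
    i,K,T=cam(n);np.savez(f'pics/p1{n}.npz',i=i,K=K,T=T);save('p1'+n,i)
    for a,c,m in comps(masks(i)['red'],15)[:3]:
        q=cv2.boxPoints(cv2.minAreaRect(rect(m)));P=[plane(K,T,x,.079) for x in q];print(n,a,c,np.mean(P,0).round(4),[x.round(4)[:2] for x in P])
E
```

```text
12.85 [ 0.5902485  -0.04193142  0.21690639] [ 1.79943609e+02 -1.85572928e-02  9.82174163e+01]
wrist 1074 [256.31005587 181.40316574] [ 0.5907 -0.0376  0.079 ] [array([ 0.5771, -0.0052]), array([ 0.5947, -0.0027]), array([ 0.605 , -0.0698]), array([ 0.5862, -0.0725])]
scene 239 [230.88284519 192.69874477] [ 0.6074 -0.0336  0.079 ] [array([ 0.6386, -0.057 ]), array([ 0.5853, -0.0759]), array([ 0.5764, -0.0091]), array([0.6295, 0.0074])]
scene 180 [487.58888889  15.48333333] [-1.3149  0.7678  0.079 ] [array([-1.0324,  0.6833]), array([-1.6845,  0.7909]), array([-1.5794,  0.8558]), array([-0.9632,  0.7412])]
scene 34 [336.94117647   8.44117647] [-1.1876 -0.1111  0.079 ] [array([-1.3398, -0.157 ]), array([-1.3463, -0.1471]), array([-1.0349, -0.0656]), array([-1.0292, -0.0747])]
```

View pics/p1wrist.png

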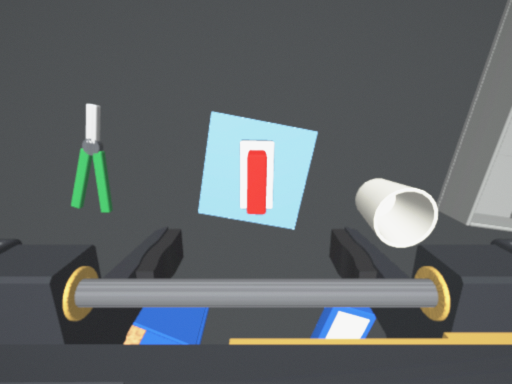

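The scraper stands upright on the mat with its bar at (256,181), lined up with the tool. Going down across the grip.

Request:
{"op": "jog_arm", "data": {
  "xyz": [
    [0,0,0.5],
    [0,0,0.7],
    [0,0,0.7],
    [0,0,0.5],
    [0,0,0.3],
    [0,0,0.18],
    [0,0,0],
    [0,0,0]
  ],
  "delta_rot": [
    [0,0,0],
    [0,0,0],
    [0,0,0],
    [0,0,0],
    [0,0,0],
    [0,0,0],
    [0,0,0],
    [0,0,0]
  ]
}}

```text
t: 14.0
ee_pos: [0.5909, -0.0422, 0.0441]
tool_rot: [179.9, 0.0, 98.2]
wrist_force: [0.8, 0.3, -0.6]
width: 1.0
grasp_force: 0.0
```

Request:
{"op": "jog_arm", "data": {
  "xyz": [
    [0,0,0],
    [0,0,0],
    [0,0,0],
    [0,0,0],
    [0,0,0],
    [0,0,0],
    [0,0,0],
    [0,0,0]
  ],
  "delta_rot": [
    [0,0,0],
    [0,0,0],
    [0,0,0],
    [0,0,0],
    [0,0,0],
    [0,0,0],
    [0,0,0],
    [0,0,0]
  ],
  "hand": -1,
  "force": 50
}}

```text
t: 15.0
ee_pos: [0.5902, -0.0421, 0.0431]
tool_rot: [180.0, 0.0, 98.2]
wrist_force: [-0.1, -0.2, -0.6]
width: 0.244
grasp_force: 49.9
```

Request:
{"op": "jog_arm", "data": {
  "xyz": [
    [0,0,-0.3],
    [0,0,-0.6],
    [0,0,-0.7],
    [0,0,-0.8],
    [0,0,-0.7],
    [0,0,-0.4],
    [0,0,0]
  ],
  "delta_rot": [
    [0,0,0],
    [0,0,0],
    [0,0,0],
    [0,0,0],
    [0,0,0],
    [0,0,0],
    [0,0,0]
  ]
}}

```text
t: 15.88
ee_pos: [0.5911, -0.0424, 0.2556]
tool_rot: [179.8, 0.0, 98.1]
wrist_force: [0.0, 0.0, -2.1]
width: 0.252
grasp_force: 49.9
```

Request:
{"op": "jog_arm", "data": {
  "xyz": [
    [0.4,-0.3,0],
    [0.5,-0.4,0],
    [0.6,-0.4,0],
    [0.43,-0.32,0],
    [0,0,0],
    [0,0,0]
  ],
  "delta_rot": [
    [0,0,0],
    [0,0,0],
    [0,0,0],
    [0,0,0],
    [0,0,0],
    [0,0,0]
  ]
}}

```text
t: 16.62
ee_pos: [0.4893, 0.0598, 0.2527]
tool_rot: [-180.0, 0.0, 98.1]
wrist_force: [-0.1, -0.2, -1.4]
width: 0.245
grasp_force: 49.9
```

```bash
python3 - <<'E'
from m import *
o=readout.get_obs();print(o['t'],o['ee_pos'],o['tool_rot'])
i,K,T=cam("wrist");np.savez('pics/w4.npz',i=i,K=K,T=T);save('w4',cv2.resize(i[:290],(800,453)))
E
```

```text
16.625 [0.4893332  0.05975568 0.25274077] [-1.79972590e+02  3.51689800e-02  9.81431587e+01]
```

View pics/w4.png

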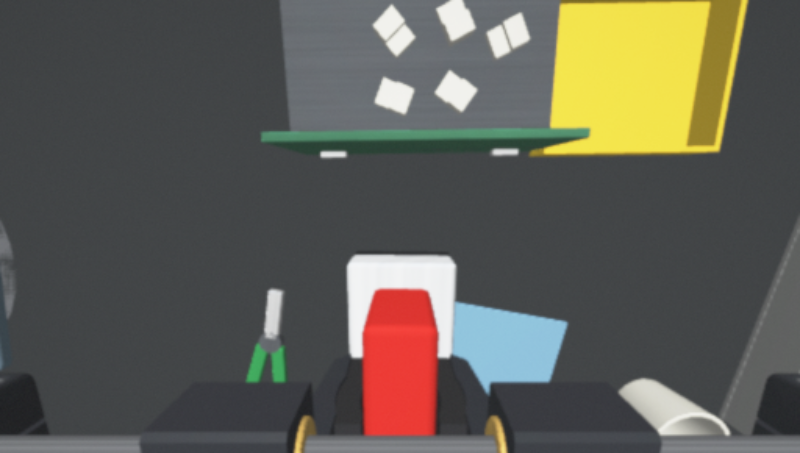

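The near guard's top runs from (262,135) to (589,132) in the enlarged picture, parallel to the tool, and the scraper hangs straight. I'll shift 50 mm to see both guards.

Request:
{"op": "jog_arm", "data": {
  "xyz": [
    [0.4,0,0],
    [0.5,0,0],
    [0.2,0,0],
    [0,0,0],
    [0,0,0]
  ],
  "delta_rot": [
    [0,0,0],
    [0,0,0],
    [0,0,0],
    [0,0,0],
    [0,0,0]
  ]
}}

```text
t: 17.3
ee_pos: [0.4803, 0.1242, 0.2531]
tool_rot: [180.0, 0.0, 98.1]
wrist_force: [0.4, -0.6, -1.3]
width: 0.244
grasp_force: 49.9
```

```bash
python3 - <<'E'
from m import *
o=readout.get_obs();print(o['t'],o['ee_pos'],o['tool_rot'])
i,K,T=cam("wrist");np.savez('pics/w5.npz',i=i,K=K,T=T);save('w5',cv2.resize(i[:250],(800,391)))
h=hsv(i);g=(abs(h[...,0].astype(int)-75)<20)&(h[...,1]>90)&(h[...,2]>40);g[240:]=0
for a,c,m in comps(g,60)[:5]:
    r=rect(m)[:,0];print(a,c.round(1),cv2.approxPolyDP(r,2.5,True)[:,0].tolist())
E
```

```text
17.3 [0.48032552 0.12415816 0.25310849] [1.79999117e+02 4.45943645e-02 9.80550292e+01]
3589 [270.7  43.5] [[380, 33], [162, 36], [161, 40], [168, 44], [176, 43], [177, 47], [169, 46], [176, 52], [185, 51], [185, 55], [181, 54], [190, 57], [190, 54], [193, 57], [214, 57], [213, 54], [216, 57], [235, 57], [236, 53], [245, 57], [280, 56], [279, 52], [285, 50], [289, 54], [287, 56], [297, 56], [298, 52], [302, 56], [328, 55], [329, 49], [332, 55], [351, 55], [359, 45], [363, 47], [380, 38]]
2219 [268.5 151.2] [[368, 152], [344, 144], [192, 146], [174, 153], [173, 157], [367, 155]]
```

View pics/w5.png

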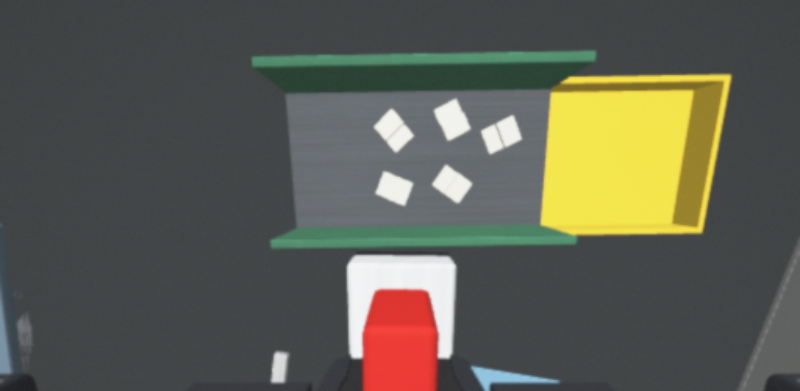

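The whole station is in view: far guard outer top edge at rows 33-36, near guard outer top edge at rows 155-157, plate corners at (184,59), (190,145), (353,58), (346,144), and the chips well ahead of the rear edge.

```bash
python3 - <<'E'
from m import *
b=np.load('pics/w5.npz');a=np.load('pics/w4.npz');o=np.load('pics/w1.npz');K,T=b['K'],b['T'];f=lambda p,z:plane(K,T,p,z)
G=[f(p,.125) for p in[(162,36),(380,33),(173,157),(367,155)]]
P=[f(p,.05) for p in[(183.7,59.5),(352.6,57.6),(190,145),(346,144)]]
for Q in(G,P):
    print(np.round(Q,4).tolist());c=np.mean(Q,0)
    ang=[np.degrees(np.arctan2(*(v[1::-1]))) for v in(Q[1]-Q[0],Q[3]-Q[2])]
    print('c',c.round(4),'yaw',np.round(ang,2),'w',np.linalg.norm((Q[0]+Q[1]-Q[2]-Q[3])/2),'L',[np.linalg.norm(Q[1]-Q[0]),np.linalg.norm(Q[3]-Q[2])])
print('guard h',meet(ray(K,T,(367,155)),ray(a['K'],a['T'],(589/1.5625,137/1.5625))).round(4))
t=np.load('pics/top0.npz')
c=np.mean(P,0);y=np.radians(8);u=np.array([np.cos(y),np.sin(y)]);n=np.array([-u[1],u[0]])
m=masks(b['i'])['white']
ms=[]
for _,cc,mm in comps(m,40):
    pts=[f(x,.06)[:2]-c[:2] for x in rect(mm)[:,0]];p=np.array(pts)
    if cc[1]<140 and abs((p@u).mean())<.1: print('chip x',(p@u).min().round(3),(p@u).max().round(3),'y',(p@n).min().round(3),(p@n).max().round(3))
E
```

```text
[[0.3766, 0.2537, 0.125], [0.5712, 0.2835, 0.125], [0.3923, 0.1453, 0.125], [0.5876, 0.1749, 0.125]]
c [0.4819 0.2144 0.125 ] yaw [8.72 8.63] w 0.10971436030366247 L [np.float64(0.19685854134753042), np.float64(0.19744365942092373)]
[[0.3772, 0.2481, 0.05], [0.5737, 0.2779, 0.05], [0.3917, 0.1496, 0.05], [0.5893, 0.1788, 0.05]]
c [0.483  0.2136 0.05  ] yaw [8.61 8.4 ] w 0.09990845717687756 L [np.float64(0.19869669596365816), np.float64(0.19981958759917415)]
guard h [0.5901 0.1746 0.1209]
chip x 0.046 0.076 y 0.006 0.032
chip x -0.035 -0.005 y 0.008 0.036
chip x 0.011 0.037 y 0.016 0.043
chip x 0.011 0.04 y -0.03 -0.002
chip x -0.034 -0.006 y -0.031 -0.008
```

Request:
{"op": "jog_arm", "data": {
  "xyz": [
    [0.3,-0.2,0],
    [0.5,-0.35,0],
    [0.463,-0.3,0],
    [0.2,-0.154,0.3],
    [0,0,0.5],
    [0,0,0.37],
    [0,0,0],
    [0,0,0]
  ],
  "delta_rot": [
    [0,0,0],
    [0,0,-0.1],
    [0,0,0],
    [0,0,0],
    [0,0,0],
    [0,0,0],
    [0,0,0],
    [0,0,0]
  ]
}}

```text
t: 18.35
ee_pos: [0.4084, 0.2035, 0.1837]
tool_rot: [179.9, -0.0, 98.6]
wrist_force: [1.2, -0.4, -1.6]
width: 0.244
grasp_force: 49.9
```

```bash
python3 - <<'E'
from m import *
o=readout.get_obs();print(o['t'],o['ee_pos'],o['tool_rot'])
y=np.radians(8.55);u=np.array([np.cos(y),np.sin(y)]);n=np.array([-u[1],u[0]]);d=o['ee_pos'][:2]-[.4825,.2138];print(d@u,d@n)
E
```

```text
18.35 [0.4083849  0.20346581 0.18371474] [ 1.79936620e+02 -1.51800411e-02  9.85988771e+01]
-0.0748278354739704 0.0007995311954955731
```

Request:
{"op": "jog_arm", "data": {
  "xyz": [
    [-0.01,0,0.4],
    [0,0,0.4],
    [0,0,0.35],
    [0,0,0.2],
    [0,0,0.1],
    [0,0,0.05],
    [0,0,0]
  ],
  "delta_rot": [
    [0,0,0],
    [0,0,0],
    [0,0,0],
    [0,0,0],
    [0,0,0],
    [0,0,0],
    [0,0,0]
  ]
}}

```text
t: 19.23
ee_pos: [0.4079, 0.2033, 0.0933]
tool_rot: [180.0, -0.0, 98.7]
wrist_force: [-0.2, 0.1, -1.9]
width: 0.242
grasp_force: 49.9
```

Request:
{"op": "jog_arm", "data": {
  "xyz": [
    [0,0,0.025],
    [0,0,0.02],
    [0,0,0]
  ],
  "delta_rot": [
    [0,0,0],
    [0,0,0],
    [0,0,0]
  ]
}}

```text
t: 19.6
ee_pos: [0.4076, 0.2032, 0.0902]
tool_rot: [-180.0, -0.0, 98.7]
wrist_force: [-0.3, 0.0, -0.9]
width: 0.247
grasp_force: 49.9
```

Request:
{"op": "jog_arm", "data": {
  "xyz": [
    [0,0,0.015],
    [0,0,0.01],
    [0,0,0]
  ],
  "delta_rot": [
    [0,0,0],
    [0,0,0],
    [0,0,0]
  ]
}}

```text
t: 19.98
ee_pos: [0.4078, 0.2032, 0.089]
tool_rot: [180.0, -0.0, 98.7]
wrist_force: [-0.6, -1.2, 3.2]
width: 0.25
grasp_force: 49.8
```

Request:
{"op": "jog_arm", "data": {
  "xyz": [
    [0,0.1,0],
    [0,0.2,0],
    [0,0.2,0],
    [0,0.2,0],
    [0,0.2,0],
    [0,0.2,0],
    [0,0.2,0],
    [0,0.2,0]
  ],
  "delta_rot": [
    [0,0,0],
    [0,0,0],
    [0,0,0],
    [0,0,0],
    [0,0,0],
    [0,0,0],
    [0,0,0],
    [0,0,0]
  ]
}}

```text
t: 20.98
ee_pos: [0.4975, 0.2167, 0.0884]
tool_rot: [-180.0, 0.0, 98.7]
wrist_force: [0.1, 0.1, -2.1]
width: 0.244
grasp_force: 49.6
```

```bash
cat > pl.py <<'E'
from m import *
o=readout.get_obs();print(o['t'],o['ee_pos'],o['tool_rot'],o['wrist_force'])
y=np.radians(8.55);u=np.array([np.cos(y),np.sin(y)]);n=np.array([-u[1],u[0]]);d=o['ee_pos'][:2]-[.4825,.2138];print(d@u,d@n)
E
python3 pl.py
```

```text
20.975 [0.49752722 0.21672987 0.08843898] [-1.79989657e+02  2.15709104e-02  9.86571548e+01] [ 0.12712152  0.14115515 -2.08106918]
0.015295808415268973 0.0006631784148791259
```

Request:
{"op": "jog_arm", "data": {
  "xyz": [
    [0,0.1,0.01],
    [0,0.2,0],
    [0,0.2,0],
    [0,0.25,0],
    [0,0.25,0],
    [0,0.25,0],
    [0,0.15,0],
    [0,0.1,0]
  ],
  "delta_rot": [
    [0,0,0],
    [0,0,0],
    [0,0,0],
    [0,0,0],
    [0,0,0],
    [0,0,0],
    [0,0,0],
    [0,0,0]
  ]
}}

```text
t: 21.98
ee_pos: [0.5861, 0.2303, 0.088]
tool_rot: [180.0, 0.0, 98.7]
wrist_force: [-0.6, -0.2, -1.4]
width: 0.245
grasp_force: 49.6
```

```bash
cat >> pl.py <<'E'
i,K,T=cam("top");np.savez('pics/t2.npz',i=i,K=K,T=T)
j,_,_2=cam("scene");np.savez('pics/s2.npz',i=j)
a=cv2.resize(i[120:280,130:250],(400,533));b=cv2.resize(j[140:270,270:370],(400,520));b=cv2.copyMakeBorder(b,0,13,0,0,0)
import sys;save(sys.argv[1],np.hstack([a,b]))
E
python3 pl.py ts2
```

```text
21.975 [0.58612589 0.23027347 0.08804576] [1.79997098e+02 6.26583028e-03 9.86581813e+01] [-0.58838645 -0.17990024 -1.44250618]
0.10492339830838115 0.0008840760414328058
```

View pics/ts2.png

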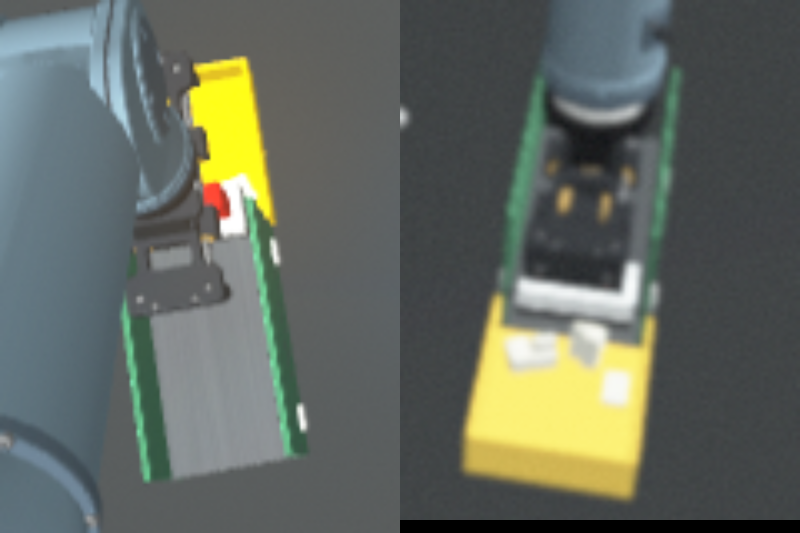

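The plate behind the scraper is clear, and chips show in the tray around (530,350), (590,340) and (617,388) of the crop. I'll lift straight up, move toward the mat and count them in the wrist view.

Request:
{"op": "jog_arm", "data": {
  "xyz": [
    [0,0,-0.2],
    [0,0,-0.5],
    [0,0,-0.7],
    [0,0,-0.7],
    [0,0,-0.6],
    [0,0,-0.1],
    [-0.4,0,0],
    [-0.6,0,0]
  ],
  "delta_rot": [
    [0,0,0],
    [0,0,0],
    [0,0,0],
    [0,0,0],
    [0,0,0],
    [0,0,0],
    [0,0,0],
    [0,0,0]
  ]
}}

```text
t: 23.08
ee_pos: [0.5934, 0.1717, 0.2549]
tool_rot: [-179.9, -0.0, 98.8]
wrist_force: [0.6, -0.7, -1.6]
width: 0.247
grasp_force: 49.6
```

Request:
{"op": "jog_arm", "data": {
  "xyz": [
    [-0.5,0,0],
    [-0.3,0,0],
    [0,0,0],
    [0,0,0]
  ],
  "delta_rot": [
    [0,0,0],
    [0,0,0],
    [0,0,0],
    [0,0,0]
  ]
}}

```text
t: 23.58
ee_pos: [0.6015, 0.1253, 0.2557]
tool_rot: [-180.0, -0.1, 98.8]
wrist_force: [-0.9, -0.0, -1.3]
width: 0.24
grasp_force: 49.6
```

```bash
python3 - <<'E'
from m import *
o=readout.get_obs();print(o['t'],o['ee_pos'],o['tool_rot'])
i,K,T=cam("wrist");np.savez('pics/w6.npz',i=i,K=K,T=T);save('w6',cv2.resize(i[:250],(800,391)))
c=np.array([.4825,.2138]);y=np.radians(8.55);u=np.array([np.cos(y),np.sin(y)]);n=np.array([-u[1],u[0]])
for a,cc,mm in comps(masks(i)['white'],25):
    d=plane(K,T,cc,.011)[:2]-c;print(a,cc.round(),'plate-frame @tray floor',(d@u).round(3),(d@n).round(3))
E
```

```text
23.575 [0.60149344 0.12533946 0.25570542] [-1.79965429e+02 -5.89026427e-02  9.87715755e+01]
2454 [254. 186.] plate-frame @tray floor 0.101 -0.132
361 [274. 113.] plate-frame @tray floor 0.13 -0.028
285 [291.  59.] plate-frame @tray floor 0.15 0.041
223 [269.  77.] plate-frame @tray floor 0.122 0.019
211 [101. 227.] plate-frame @tray floor -0.139 -0.199
107 [444. 334.] plate-frame @tray floor 0.44 -0.401
```

View pics/w6.png

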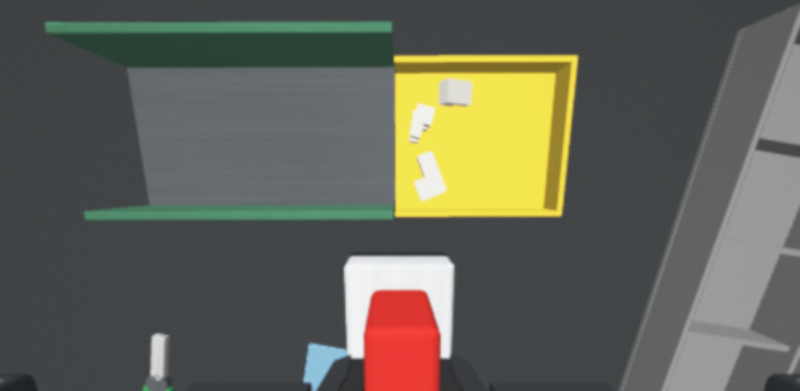

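The plate is empty. Three white groups lie in the tray, at (457,92), (421,123) and (428,175), so some chips must touch each other. I've used my ten pictures, so I'll count by measured areas.

```bash
python3 - <<'E'
from m import *
b=np.load('pics/w6.npz');i,K,T=b['i'],b['K'],b['T']
c=np.array([.4825,.2138]);y=np.radians(8.55);u=np.array([np.cos(y),np.sin(y)]);n=np.array([-u[1],u[0]])
h=hsv(i)
tr=np.zeros(h.shape[:2],np.uint8);q=np.array([proj(K,T,np.append(c+a*u+e*n,.006)) for a,e in((.101,-.055),(.234,-.055),(.234,.055),(.101,.055))]);cv2.fillPoly(tr,[q.astype(int)],1)
w=(h[...,1]<110)&(tr>0)
for a,cc,mm in comps(w,8):
    for z in(.011,.018):
        P=np.array([plane(K,T,p[0],z)[:2] for p in rect(mm)])*1000
        print(a,cc.round(),z,np.round(cv2.minAreaRect(P.astype(np.float32))[1]),cv2.contourArea(P.astype(np.float32)).round(), end=' | ')
    print()
# ascii map of tray interior: brightness of low-saturation pixels
x0,y0=q.min(0).astype(int);x1,y1=q.max(0).astype(int);print(x0,x1,y0,y1)
for r in range(44,134,1):print(''.join('.' if h[r,k,1]>110 else str(min(9,h[r,k,2]//28)) for k in range(250,310)))
E
```

```text
Traceback (most recent call last):
AttributeError: 'float' object has no attribute 'round'
```

```bash
python3 - <<'E'
from m import *
b=np.load('pics/w6.npz');i,K,T=b['i'],b['K'],b['T']
h=hsv(i)
for r in range(40,132,1):print(''.join('.' if h[r,k,1]>110 else str(min(9,h[r,k,2]//28)) for k in range(246,312)))
E
```

```text
222222............................................................
222222............................................................
2233333...........................................................
3333333...........................................................
4444443...........................................................
4444443...........................................................
4444443...........................................................
4444445...........................................................
4444445...........................................................
4444445...........................................................
4444445................................88888888...................
4444445.............................887777888888888888............
4444445............................877777777878888888888..........
4444445............................7777777777877778778888.........
4444445............................7777777788787887777888.........
4444445............................7777777887777887778888.........
4444445.....................
[... 4363 characters left out ...]
8888..........................
4444445..............8888888888888888888..........................
4444435..............88888888888888888............................
4444445..............888888888888888..............................
4444445...............88888888888.................................
4444445...............888888888...................................
4444444................888888.....................................
4444444................888........................................
4444444...........................................................
4444444...........................................................
4444444...........................................................
```

Request:
{"op": "jog_arm", "data": {
  "xyz": [
    [-0.3,-0.1,0],
    [-0.6,-0.15,0],
    [-0.7,-0.15,0],
    [-0.7,-0.15,0.1],
    [-0.425,-0.066,0.4],
    [0,0,0.6],
    [0,0,0.7],
    [0,0,0.5]
  ],
  "delta_rot": [
    [0,0,0],
    [0,0,0],
    [0,0,0],
    [0,0,0],
    [0,0,0],
    [0,0,0],
    [0,0,0],
    [0,0,0]
  ]
}}

```text
t: 24.62
ee_pos: [0.5889, -0.0445, 0.1166]
tool_rot: [-179.9, 0.0, 98.6]
wrist_force: [0.6, -0.1, -1.9]
width: 0.249
grasp_force: 49.6
```

Request:
{"op": "jog_arm", "data": {
  "xyz": [
    [0,0,0.4],
    [0,0,0.3],
    [0,0,0.2],
    [0,0,0.15],
    [0,0,0.05],
    [0,0,0],
    [0,0,0]
  ],
  "delta_rot": [
    [0,0,0],
    [0,0,0],
    [0,0,0],
    [0,0,0],
    [0,0,0],
    [0,0,0],
    [0,0,0]
  ]
}}

```text
t: 25.5
ee_pos: [0.5904, -0.0437, 0.0527]
tool_rot: [179.9, 0.0, 98.7]
wrist_force: [-0.7, -0.1, -0.8]
width: 0.247
grasp_force: 49.6
```

Request:
{"op": "jog_arm", "data": {
  "xyz": [
    [0,0,0.06],
    [0,0,0.05],
    [0,0,0.03],
    [0,0,0.02],
    [0,0,0],
    [0,0,0]
  ],
  "delta_rot": [
    [0,0,0],
    [0,0,0],
    [0,0,0],
    [0,0,0],
    [0,0,0],
    [0,0,0]
  ]
}}

```text
t: 26.25
ee_pos: [0.5901, -0.0437, 0.0426]
tool_rot: [180.0, 0.0, 98.7]
wrist_force: [-0.7, -0.1, -2.1]
width: 0.245
grasp_force: 49.6
```

Request:
{"op": "jog_arm", "data": {
  "xyz": [
    [0,0,0.015],
    [0,0,0.01],
    [0,0,0]
  ],
  "delta_rot": [
    [0,0,0],
    [0,0,0],
    [0,0,0]
  ]
}}

```text
t: 26.62
ee_pos: [0.5901, -0.0437, 0.0416]
tool_rot: [180.0, -0.0, 98.7]
wrist_force: [-2.7, -0.1, 5.1]
width: 0.243
grasp_force: 49.6
```

Request:
{"op": "jog_arm", "data": {
  "xyz": [
    [0,0,0],
    [0,0,0],
    [0,0,0],
    [0,0,0],
    [0,0,-0.3],
    [0,0,-0.6],
    [0,0,-0.8],
    [0,0,-0.8]
  ],
  "delta_rot": [
    [0,0,0],
    [0,0,0],
    [0,0,0],
    [0,0,0],
    [0,0,0],
    [0,0,0],
    [0,0,0],
    [0,0,0]
  ],
  "hand": 1
}}

```text
t: 27.62
ee_pos: [0.5899, -0.0438, 0.1937]
tool_rot: [180.0, 0.0, 98.6]
wrist_force: [0.7, 1.0, 0.3]
width: 0.998
grasp_force: 0.0
```

Request:
{"op": "jog_arm", "data": {
  "xyz": [
    [0,0,-0.7],
    [0,0,-0.4],
    [0.5,0.3,0],
    [0.6,0.4,0],
    [0.6,0.4,0],
    [0.5,0.2,0],
    [0,0,0],
    [0,0,0]
  ],
  "delta_rot": [
    [0,0,0],
    [0,0,0],
    [0,0,0],
    [0,0,0],
    [0,0,0],
    [0,0,0],
    [0,0,0],
    [0,0,0]
  ]
}}

```text
t: 28.62
ee_pos: [0.647, 0.097, 0.2578]
tool_rot: [180.0, 0.1, 98.6]
wrist_force: [-1.0, -0.1, -0.6]
width: 0.998
grasp_force: 0.0
```

```bash
python3 - <<'E'
from m import *
o=readout.get_obs();print(o['t'],o['ee_pos'],o['tool_rot'])
c=np.array([.4825,.2138]);y=np.radians(8.55);u=np.array([np.cos(y),np.sin(y)]);n=np.array([-u[1],u[0]])
for name in("wrist","scene","top"):
    i,K,T=cam(name);np.savez(f'pics/f{name}.npz',i=i,K=K,T=T);h=hsv(i)
    q=np.array([proj(K,T,np.append(c+a*u+e*n,.006)) for a,e in((.101,-.053),(.234,-.053),(.234,.053),(.101,.053))])
    t=np.zeros(h.shape[:2],np.uint8);cv2.fillPoly(t,[q.astype(np.int32)],1)
    cs=comps((h[...,1]<110)&(h[...,2]>100)&(t>0),6)
    print(name,'tray px/mm2',cv2.contourArea(q.astype(np.float32))/(133*106),[(int(a),k.round().tolist()) for a,k,_ in cs])
    # whites on the plate / around
    print('  red',[(int(a),k.round(1).tolist(),plane(K,T,k,.079).round(3).tolist()) for a,k,_ in comps(masks(i)['red'],60)[:2]])
    if name=='wrist':
        x0,y0=q.min(0).astype(int);x1,y1=q.max(0).astype(int)
        for r in range(max(y0,0),y1+1):
            print(''.join('.' if h[r,k,1]>110 else str(min(9,h[r,k,2]//28)) for k in range(x0,min(x1,x0+75))))
E
```

```text
28.625 [0.64702778 0.09701374 0.25783856] [1.79976519e+02 5.67889168e-02 9.85880791e+01]
wrist tray px/mm2 0.6050429865934793 [(465, [244.0, 85.0]), (397, [259.0, 28.0]), (322, [236.0, 47.0])]
  red [(738, [201.2, 257.3], [0.591, -0.023, 0.079])]
...............................887888888...................................
..............................877777778888888..............................
............................8877777777777778888888.........................
............................8777777777777777777788.........................
............................8777777777777777777778.........................
............................8777777777777777777778.........................
............................8777777777777777777778.........................
............................8777777777777777777778.........................
............................8777777777777777777778.........................
............................8777777777777777777778.........................
............................8777777777777777777778.........................
.................
[... 5376 characters left out ...]
..
23................888......................................................
22.........................................................................
22.........................................................................
22.........................................................................
23.........................................................................
scene tray px/mm2 0.08654243403051225 [(144, [302.0, 227.0]), (76, [324.0, 236.0]), (66, [316.0, 228.0])]
  red [(234, [230.5, 192.2], [0.605, -0.034, 0.079]), (183, [487.7, 15.5], [-1.33, 0.76, 0.079])]
top tray px/mm2 0.11395842829261353 [(1685, [189.0, 167.0])]
  red [(215, [287.8, 181.3], [0.584, -0.04, 0.079])]
```

The tray groups measure 42 mm long (two chips), 38 mm long (two chips, since one chip spans at most 33 mm) and one single chip, which makes five. The plate is empty and the scraper stands on the mat, so I'm handing in.

```bash
python3 -c "
from plant import manip
print(manip.close_job())"
```

```text
the job is handed in; nothing more can be done
None
```

I handed the job in at about 28.7 s of the 72 s; the system gave no verdict. The scraper is back on the mat and released, the plate is empty, and I counted five chips in the tray from the sizes of touching groups, because they could not be told apart one by one.

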